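# Push the stock bin home into its bay

## Robot

A 6-joint arm with a two-finger parallel gripper is mounted at the origin on the work surface. World frame = base frame: x ahead of the robot, y to its left, z up, the work surface at z = 0. Lengths are in m, angles in rad, forces in N, time in s.
With the tool pointing down it reaches from about 0.35 to 0.875 m from the base axis. Payload 15.5 kg.
Tool frame: the origin (TCP) lies on the mounting face of the last link; the fingertips stand 173 mm ahead of it and the grasp point (between the pads) lies 155 mm ahead of it (nose_length is the z of the fingertips in the tool frame, in m); z points along the fingers, y is the direction in which the jaws open and shut (so a half turn about z gives the same grasp; the last joint's range is limited). The gripper opens to 85 mm and grips with 20 to 120 N. Pads are 22 mm wide; open, the fingers measure 114 mm over their backs; the gripper's body (76 mm by 85 mm) begins 54 mm behind the grasp point. The pads swing forward as they close: fully open they stand 13 mm farther back than shut.
Start: joints at [1.117, 0.494, 1.345, -0, 1.302, -0.096], TCP at [0.219, 0.585, 0.405] pointing down, gripper open.
Joint ranges: [-2.91, 2.91], [-0.82, 2.16], [0.22, 2.67], [-1.22, 4.37], [0.12, 2.79], [-3.08, 3.08]. Speed limits (rad/s): [1.89, 1.89, 2.57, 3.01, 3.01, 3.01].

## Interface

Orientations are given as [roll, pitch, yaw] about the fixed x, y, z axes, in that order (R = Rz(yaw) Ry(pitch) Rx(roll)).
In Python, from bench import get_state, grab_frame, finish_job, boxes_of, nose_length gives the robot as it stands. The module is installed in compiled form; this text tells all that it offers.
- The arm moves only by the shell command python3 -m jog 'ROWS' [FORCE]. ROWS is JSON, a list of rows, each an object with "dp": the shift along the tool's x, y, z in cm, a list of three; "roll": the turn about the tool's z in rad; "fingers": the finger opening in cm, from 0 to 8.54. In form: [{"dp": [x, y, z], "roll": roll, "fingers": fingers}, ...]. A call has 1 to 5 rows; each row shifts and turns the commanded pose from where the row before left it, along the tool's axes as they then stand; what a row does not reach is not made up. A row lasts 1/8 s, in which the tool goes at most 62.5 mm and 10.7 degrees, less where a joint would pass 70% of its speed; a pose out of reach is approached as far as the arm can. A call with a gripper value outside its range is refused whole. The fingers move at their own pace and stop on an object; FORCE is the grip in N (left out, the last holds). Time passes only in rows, so rows that do not move let the fingers close. It gives the time, the measured TCP pose, the force and the opening at its end, in the units of the state.
- get_state(): the state, without advancing time (a new reading comes with each control period).
- grab_frame(name): name is "side" or "top" or "wrist"; returns a dict with "pixels" (400x640x3 uint8, red, green, blue), "fx", "fy", "cx", "cy" (pixels), "pose" (4x4, takes a point from camera to world coordinates). Camera axes: x right, y up, looking along -z (the intrinsics and any distortion apply to the point x, -y, -z); pixel columns grow to the right and rows downward; lengths in m; the calibration is good to about 2 mm. A picture is of the moment at which its call begins. There is no depth.
- finish_job(): hands the job in, once; it reports no verdict.
Trained networks look in a picture, given as the dict that the camera call returned (one of the last four; its "shot" number tells which), for a name from the list of things; names that differ only in an ending like _2 or _b are one class to them, and where a whole thing is asked for, a point or a joint stands for the part that bears it (a point fixed in the world has none). Each returns a list of dicts, best first, with "score" (0 to 1); they miss things now and then, are a little off and sometimes report something else, mostly with a low value. They report only what shows in the picture. A call takes as long as a camera call. They do not tell look-alikes from the thing itself.
- boxes_of(name, picture): "box" ([left, top, right, bottom] in pixels, round what is visible of it).
The state is a dict: "clock": time; "q": joint angles; "qd": joint speeds; "joint_torque": joint torques, N m; "tcp_pos": TCP position; "tool_rot": TCP orientation; "wrist_force": force on the tool from outside, world axes, zero at the start; "wrist_torque": the same for the moment, N m; "width": finger opening in m.
Only numpy, scipy, OpenCV 4.12 (cv2) and the standard library are available. Lean on these libraries where they do the work, as an engineer would, in place of code of your own. Each camera call takes 0.05 s, during which the arm holds its last target. There are 200 camera calls.

## Task

Push the loose green stock bin along the counter into the one empty bay of the row (the place with the yellow mark), until its back is up against the steel rail and it sits square, in line with the bins on the row. Only push it with the fingers: it must stay flat on the counter, never lifted or tipped. Leave the loose bronze elbow, the brass nipple and the small carton where they stand.

Things in the scene. Friction and masses are not known exactly. Their poses are not given: they have to be found in the camera images.
- stock_bin: The loose dark green stock bin full of bronze elbows, about 0.5 kg, standing askew in front of the row. 100 mm long (its x), 85 mm wide (y), 50 mm high; the front end (-x, white label) is only 30 mm high over its first 38 mm. All four sides are upright and flat down to the counter. Origin: centre of its underside; x points to its back end. It slides on the counter; too wide to grip.
- bin_back (a point): Point on the loose bin: middle of the bottom edge of its back face, 50 mm along +x from the bin's origin.
- bay: The empty bay: flat yellow outline (100 x 85 mm, paint only) on the counter. Origin: its centre, on the counter, where the bin's origin belongs. x points to the back rail, whose face is 50.5 mm from the origin; y points left along the row. Open in front; on each side, 50 mm from its centre line, a fixed bin or end cheek, so the bin has 8 mm free each side. Their front ends are 50 mm before the origin (-x).
- rack: The fixed row: steel back rail (40 mm high, 299 mm long) with an end cheek (100 mm long, 6 mm thick, 40 mm high) at each end; three bays side by side 93 mm apart, two of them filled by fixed bins. Origin: centre of the middle bay, on the counter; x to the rail, y left along the row. Fixed to the counter.
- fixed_bin_a: Green bin of the same size as the loose one, with copper couplings, fixed in its bay. Origin: centre of its underside.
- fixed_bin_b: Green bin of the same size as the loose one, with brass plugs, fixed in its bay. Origin: centre of its underside.
- elbow: Bystander: loose bronze pipe elbow standing upright, 34 mm across at the foot, 46 mm high, one arm out to 28 mm along its y. Origin: centre of its foot. Not to be disturbed.
- nipple: Bystander: loose brass reducing nipple standing upright, 44 mm across, 44 mm high. Origin: centre of its underside. Not to be disturbed.
- carton: Bystander: small loose cardboard carton 60 x 50 x 45 mm beside the row. Origin: centre of its underside. Not to be disturbed.
Not all that is in view belongs to the job. What is shaped like the stock_bin but purple is not meant.

How it is judged:
At the end, for the whole second after the job is handed in: The loose bin rests flat in the empty bay, the middle of its back within 5 mm of the rail's face, within 12 mm of the bay's centre line and square to the row within 0.07 rad; elbow, nipple and carton are within 15 mm of where they stood (x of bin_back in the frame of bay above 0.0455 m and y of stock_bin in the frame of bay between -0.012 and 0.012 m and angle between the x axis of stock_bin and the x axis of bay, either way round below 0.07 rad and height (world z) of stock_bin below 0.005 m and angle between stock_bin's own z axis and vertical below 0.05 rad and linear speed of stock_bin below 0.01 m/s and distance of each of elbow, nipple, carton from where it was at the start of the episode below 0.015 m); the robot touches nothing.
It fails at once if the bin is lifted or carried (height (world z) of stock_bin above 0.01 m).
It fails at once if the bin is tipped (angle between stock_bin's own z axis and vertical above 0.15 rad).
It fails at once if a bystander is disturbed (distance of any of elbow, nipple, carton from where it was at the start of the episode above 0.02 m).
It also fails if it takes over 67 s, if anything falls off the work surface, if the arm or the gripper's body presses on something with over 40 N, if the wrist force passes 120 N, or if a joint passes its speed limit or range.

## Working session

There is one attempt and no reset: what is moved stays moved. The work goes in short steps, Python scripts to look and compute and a shell command to move; the robot and the scene stay as the last step left them, time stands still between calls to the robot, and variables do not carry over. Pictures are saved under pics/ and viewed, about 8 in all and at most 12, crops included, and the job is handed in when it is done.

```bash
mkdir -p pics
cat > h.py <<'E'
import numpy as np, cv2
from bench import *
def shot(n,f):
    p=grab_frame(n); cv2.imwrite('pics/'+f,cv2.cvtColor(p['pixels'],cv2.COLOR_RGB2BGR)); return p
def px2w(p,u,v,z):
    T=np.array(p['pose']); d=T[:3,:3]@np.array([(u-p['cx'])/p['fx'],-(v-p['cy'])/p['fy'],-1]); o=T[:3,3]
    return o+d*(z-o[2])/d[2]
def w2px(p,w):
    T=np.array(p['pose']); c=T[:3,:3].T@(np.array(w)-T[:3,3]); return p['cx']+p['fx']*c[0]/-c[2], p['cy']+p['fy']*c[1]/c[2]
E
python3 - <<'E'
from h import *
s=get_state(); print({k:np.round(s[k],3) for k in('clock','tcp_pos','tool_rot','wrist_force','width')})
for n in('top','side'):
    p=shot(n,n+'0.png'); print(n,[k for k in p],np.round(p['pose'],3).tolist(),p['fx'],p['cx'],p['cy'])
    for o in('stock_bin','bay','elbow','nipple','carton','rack'):
        for b in boxes_of(o,p)[:4]: print(o,np.round(b['box']),round(b['score'],2))
E
```

```text
{'clock': np.float64(0.0), 'tcp_pos': array([0.219, 0.585, 0.404]), 'tool_rot': array([-3.14 , -0.   ,  2.784]), 'wrist_force': array([ 0.822, -0.183,  0.039]), 'width': np.float64(0.085)}
top ['pixels', 'fx', 'fy', 'cx', 'cy', 'pose', 'shot'] [[-0.015, 0.992, -0.125, 0.351], [-1.0, -0.016, -0.008, 0.014], [-0.01, 0.124, 0.992, 1.159], [0.0, 0.0, 0.0, 1.0]] 482.53574839303275 329.4668922788749 195.44336775746544
stock_bin [210. 261. 256. 304.] 0.86
stock_bin [267. 208. 318. 260.] 0.82
stock_bin [327. 151. 373. 205.] 0.78
stock_bin [398. 197. 456. 254.] 0.71
bay [334.  97. 374. 140.] 0.92
elbow [242. 181. 268. 197.] 0.66
elbow [288.  83. 419. 144.] 0.55
nipple [446. 168. 467. 183.] 0.51
carton [235.  91. 257. 124.] 0.8
rack [289.  83. 417. 145.] 0.79
side ['pixels', 'fx', 'fy', 'cx', 'cy', 'pose', 'shot'] [[0.678, 0.378, -0.63, -0.142], [-0.735, 0.35, -0.581, -0.613], [0.0, 0.857, 0.515, 0.574], [0.0, 0.0, 0.0, 1.0]] 443.0496688226813 321.49474805961466 199.28491559782893
stock_bin [157. 182. 209. 226.] 0.88
stock_bin [322. 154. 371. 188.] 0.62
stock_bin [305. 183. 358. 226.] 0.59
stock_bin [229. 190. 281. 228.] 0.55
bay [355. 182. 384. 205.] 0.64
elbow [254. 167. 274. 184.] 0.51
nipple [418. 236. 441. 264.] 0.76
carton [294. 143. 325. 162.] 0.88
carton [254. 166. 272. 186.] 0.67
rack [316. 164. 441. 218.] 0.76
```

View pics/top0.png

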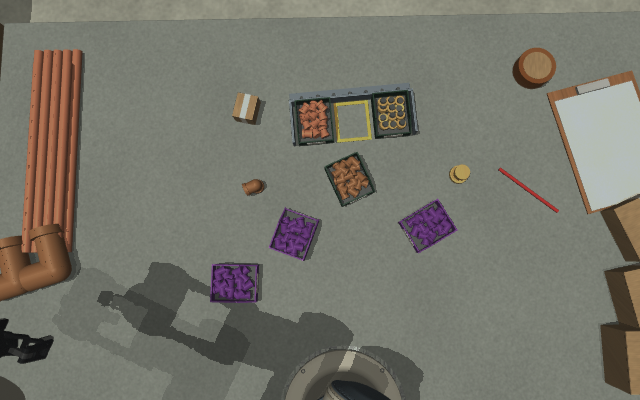

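View pics/side0.png

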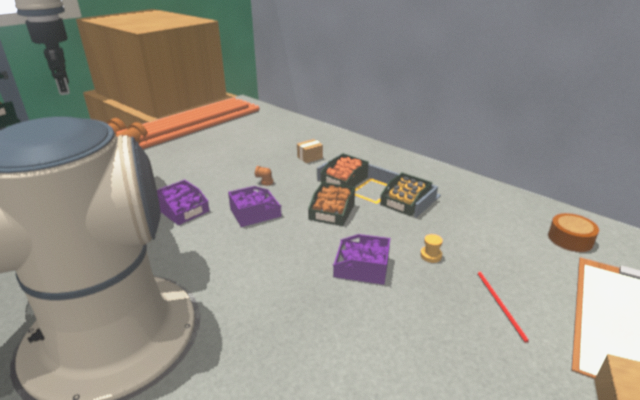

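Top view: there are four bin-like candidates. Three are purple, at (235,283), (295,234) and (428,226). The dark green one with bronze elbows, standing askew in front of the row at (350,180), fits the description. The bay is at (354,120). I'll confirm with an enlarged crop.

Run:
```python
from h import *
p=shot('top','t1.png'); c=cv2.imread('pics/t1.png')[75:215,280:430]
cv2.imwrite('pics/crop1.png',cv2.resize(c,None,fx=4,fy=4,interpolation=cv2.INTER_CUBIC))
```

```text
(no output)
```

View pics/crop1.png

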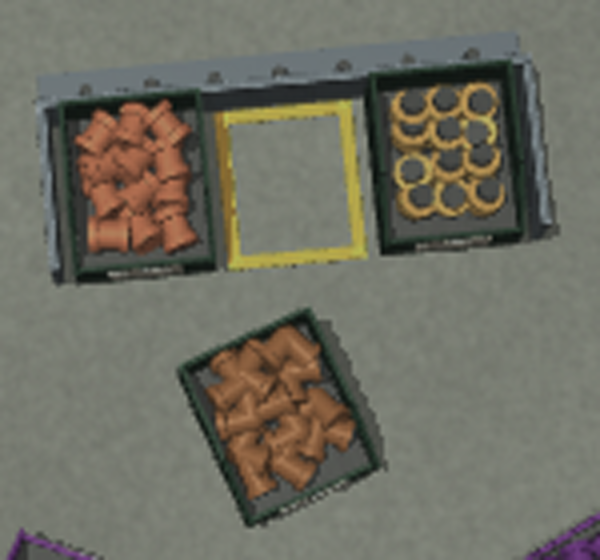

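```bash
cat >> h.py <<'E'
from scipy.optimize import least_squares
def fit(p,pts,x0):
    # pts: list of (u,v, local x,y,z)
    def r(q):
        c,s=np.cos(q[2]),np.sin(q[2]); o=[]
        for u,v,x,y,z in pts:
            a=w2px(p,[q[0]+c*x-s*y,q[1]+s*x+c*y,z]); o+=[a[0]-u,a[1]-v]
        return o
    f=least_squares(r,x0); return f.x,np.abs(f.fun).max()
E
python3 - <<'E'
from h import *
p=grab_frame('top')
f=lambda l:[(280+u/4-.4,75+v/4-.4,*w) for (u,v),w in l]
bay=f([((217,112),(.05,.0425,0)),((353,100),(.05,-.0425,0)),((367,260),(-.05,-.0425,0)),((228,270),(-.05,.0425,0))])
bn=f([((179,368),(.05,.0425,.05)),((309,309),(.05,-.0425,.05)),((383,467),(-.05,-.0425,.03)),((250,525),(-.05,.0425,.03))])
B,e1=fit(p,bay,[.5,0,0]);S,e2=fit(p,bn,[.4,0,0]); print(B,e1,S,e2)
c,s=np.cos(B[2]),np.sin(B[2]); d=S[:2]-B[:2]; print('rel',c*d[0]+s*d[1],-s*d[0]+c*d[1],S[2]-B[2])
for n,u,v,z in(('nip',459,176,.03),('elb',253,188,.03),('carton',246,110,.045),('pur1',295,234,.05),('pur2',428,226,.05)): print(n,px2w(p,u,v,z))
E
```

```text
[ 0.68102954 -0.03616603  0.05871705] 0.42995436679863985 [ 0.52975304 -0.02516873  0.41752238] 0.4346611961704525
rel -0.1503704394452316 0.01985574809289203 0.3588053354984587
nip [ 0.5341055  -0.28374704  0.03      ]
elb [0.51358888 0.20358455 0.03      ]
carton [0.69941702 0.21860623 0.045     ]
pur1 [0.40252724 0.10326758 0.05      ]
pur2 [ 0.41602948 -0.20194772  0.05      ]
```

The crop confirms it: green bin, bronze elbows, label end toward the robot, at world (0.530,-0.025) with yaw 0.418. The bay is at (0.681,-0.036) with yaw 0.059. In bay coordinates the bin is 150 mm short, 20 mm left and turned +0.36 rad.

Plan:
1. Push the rear of its left side with closed fingers. This turns it clockwise and shifts it right.
2. Push the front with two spread fingers.

```bash
python3 -m jog '[{"dp":[0,0,0],"roll":-0.14,"fingers":0},{"dp":[0,0,0],"roll":-0.14,"fingers":0},{"dp":[0,0,0],"roll":-0.136,"fingers":0},{"dp":[-2.7,-5.4,0],"roll":0,"fingers":0},{"dp":[-2.7,-5.4,0],"roll":0,"fingers":0}]' 30
python3 -m jog '[{"dp":[-2.7,-5.4,0],"roll":0,"fingers":0},{"dp":[-2.7,-5.4,0],"roll":0,"fingers":0},{"dp":[-2.7,-5.4,0],"roll":0,"fingers":0},{"dp":[-2.7,-5.4,0],"roll":0,"fingers":0},{"dp":[-2.7,-5.4,0],"roll":0,"fingers":0}]'
python3 -m jog '[{"dp":[-2.7,-5.4,0],"roll":0,"fingers":0},{"dp":[-2.7,-5.4,0],"roll":0,"fingers":0},{"dp":[0,0,0],"roll":0,"fingers":0}]'
cat >> h.py <<'E'
B=np.array([.681,-.0362,.0587])
def st():
    s=get_state(); c,n=np.cos(B[2]),np.sin(B[2]); d=np.array(s['tcp_pos'])[:2]-B[:2]
    print('t',round(s['clock'],2),'tcp',np.round(s['tcp_pos'],4),'rot',np.round(s['tool_rot'],3),'F',np.round(s['wrist_force'],1),'w',round(s['width'],4),'bayxy',np.round([c*d[0]+n*d[1],-n*d[0]+c*d[1]],4)); return s
E
python3 -c "
from h import *
st(); print(nose_length)
try: print(nose_length())
except Exception as e: print(e)
shot('wrist','w1.png')"
```

```text
clock: 1.42
tcp_pos: [0.2794, 0.4797, 0.4045]
tool_rot: [3.142, 0.0, -3.082]
wrist_force: [0.9, -0.4, -0.7]
width: 0.0001
clock: 2.05
tcp_pos: [0.4302, 0.2173, 0.4049]
tool_rot: [3.141, 0.001, -3.083]
wrist_force: [0.2, 0.2, 1.3]
width: -0.0002
clock: 2.42
tcp_pos: [0.4915, 0.1112, 0.4047]
tool_rot: [-3.141, 0.001, -3.088]
wrist_force: [-0.8, 0.6, 0.3]
width: 0.0001
t 2.42 tcp [0.4915 0.1112 0.4047] rot [-3.141e+00  1.000e-03 -3.088e+00] F [-0.8  0.6  0.3] w 0.0001 bayxy [-0.1805  0.1583]
0.1734
'float' object is not callable
```

View pics/w1.png

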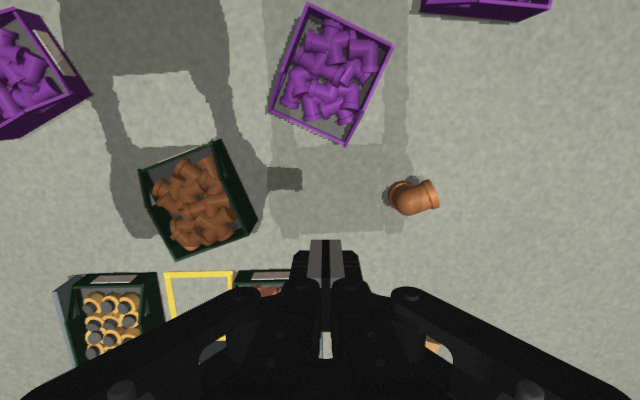

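The wrist view shows the green bin at about (200,200) and the yellow bay outline at (200,300). I'll check my fit by projecting it into this picture.

```bash
cat >> h.py <<'E'
def T2(q,x,y): 
    c,s=np.cos(q[2]),np.sin(q[2]); return q[0]+c*x-s*y,q[1]+s*x+c*y
def draw(p,q,img,col,z=(0,.05)):
    for zz in z:
        a=np.array([w2px(p,[*T2(q,x,y),zz]) for x,y in((.05,.0425),(.05,-.0425),(-.05,-.0425),(-.05,.0425))])
        cv2.polylines(img,[np.int32(a*16)],True,col,1,cv2.LINE_AA,4)
E
python3 - <<'E'
from h import *
p=grab_frame('wrist'); im=cv2.cvtColor(p['pixels'],cv2.COLOR_RGB2BGR)
draw(p,[.5298,-.0252,.4175],im,(0,0,255)); draw(p,B,im,(255,0,0),(0,))
cv2.imwrite('pics/w2.png',cv2.resize(im[100:380,40:440],None,fx=2,fy=2))
E
```

```text
(no output)
```

View pics/w2.png

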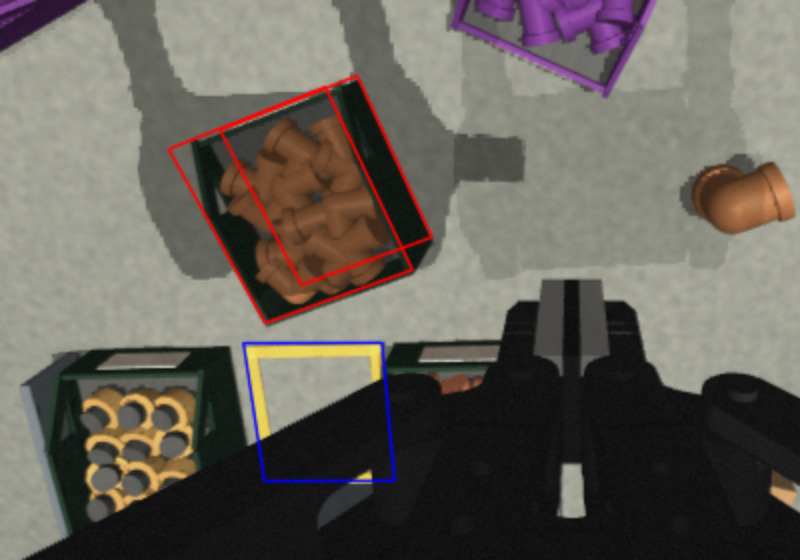

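The projections agree within about 2 mm. Next I go to the approach point left of the bin's rear, lower the fingers, then push right.

```bash
python3 -m jog '[{"dp":[-3.3,-5.1,0],"roll":0,"fingers":0},{"dp":[0,0,6],"roll":0,"fingers":0},{"dp":[0,0,6],"roll":0,"fingers":0},{"dp":[0,0,6],"roll":0,"fingers":0},{"dp":[0,0,3.8],"roll":0,"fingers":0}]' 
python3 -m jog '[{"dp":[0,0,0],"roll":0,"fingers":0},{"dp":[0,0,0],"roll":0,"fingers":0}]';python3 -c "
from h import *
st()"
```

```text
clock: 3.15
tcp_pos: [0.5245, 0.0669, 0.1844]
tool_rot: [3.141, -0.002, -3.082]
wrist_force: [0.3, -0.2, 0.5]
width: -0.0004
clock: 3.4
tcp_pos: [0.526, 0.0662, 0.1881]
tool_rot: [3.142, 0.001, -3.082]
wrist_force: [0.7, -0.6, 0.4]
width: -0.0002
t 3.4 tcp [0.526  0.0662 0.1881] rot [ 3.142e+00  1.000e-03 -3.082e+00] F [ 0.7 -0.6  0.4] w -0.0002 bayxy [-0.1488  0.1113]
```

```bash
python3 -m jog '[{"dp":[0,-1.4,0],"roll":0,"fingers":0},{"dp":[0,-0.9,0],"roll":0,"fingers":0},{"dp":[0,-0.7,0],"roll":0,"fingers":0},{"dp":[0,-0.7,0],"roll":0,"fingers":0},{"dp":[0,-0.7,0],"roll":0,"fingers":0}]' 
python3 -m jog '[{"dp":[0,-0.5,0],"roll":0,"fingers":0},{"dp":[0,0,0],"roll":0,"fingers":0}]';python3 -c "
from h import *
st(); p=shot('top','t2.png'); c=cv2.imread('pics/t2.png')[75:215,280:430]
cv2.imwrite('pics/crop2.png',cv2.resize(c,None,fx=4,fy=4,interpolation=cv2.INTER_CUBIC))"
```

```text
clock: 4.03
tcp_pos: [0.5284, 0.0211, 0.1872]
tool_rot: [3.141, 0.001, -3.084]
wrist_force: [0.5, 7.5, 4.0]
width: 0.0001
clock: 4.28
tcp_pos: [0.5286, 0.0159, 0.187]
tool_rot: [-3.142, 0.0, -3.084]
wrist_force: [0.3, 0.2, 1.0]
width: -0.0002
t 4.28 tcp [0.5286 0.0159 0.187 ] rot [-3.142  0.    -3.084] F [0.3 0.2 1. ] w -0.0002 bayxy [-0.1491  0.061 ]
```

View pics/crop2.png

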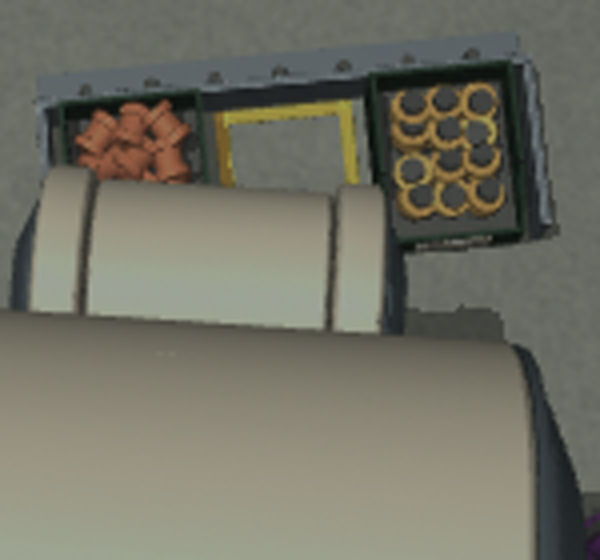

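The arm blocks the top view (only the bay shows). I back off, rise and look with the wrist camera.

```bash
python3 -m jog '[{"dp":[0,2.5,0],"roll":0,"fingers":0},{"dp":[0,2,-6],"roll":0,"fingers":0},{"dp":[0,2,-6],"roll":0,"fingers":0},{"dp":[0,2,-6],"roll":0,"fingers":0},{"dp":[0,0,-3],"roll":0,"fingers":0}]' 
python3 -m jog '[{"dp":[0,0,0],"roll":0,"fingers":0},{"dp":[0,0,0],"roll":0,"fingers":0}]';python3 - <<'E'
from h import *
st(); p=shot('wrist','w3.png')
b=boxes_of('stock_bin',p); print([(np.round(x['box']),x['score']) for x in b])
im=cv2.imread('pics/w3.png'); draw(p,B,im,(255,0,0),(0,))
cv2.imwrite('pics/w3c.png',cv2.resize(im[60:340,40:440],None,fx=2,fy=2,interpolation=cv2.INTER_CUBIC))
E
```

```text
clock: 4.95
tcp_pos: [0.5235, 0.1017, 0.3979]
tool_rot: [3.141, 0.004, -3.082]
wrist_force: [0.9, -0.6, -0.3]
width: 0.0
clock: 5.2
tcp_pos: [0.5233, 0.1005, 0.3939]
tool_rot: [-3.141, -0.001, -3.084]
wrist_force: [-0.4, -0.3, -0.9]
width: 0.0002
t 5.2 tcp [0.5233 0.1005 0.3939] rot [-3.141e+00 -1.000e-03 -3.084e+00] F [-0.4 -0.3 -0.9] w 0.0002 bayxy [-0.1494  0.1457]
[(array([118., 111., 243., 236.]), 0.95), (array([277.,   1., 413., 114.]), 0.94), (array([  0.,   0.,  92., 114.]), 0.58)]
```

View pics/w3c.png

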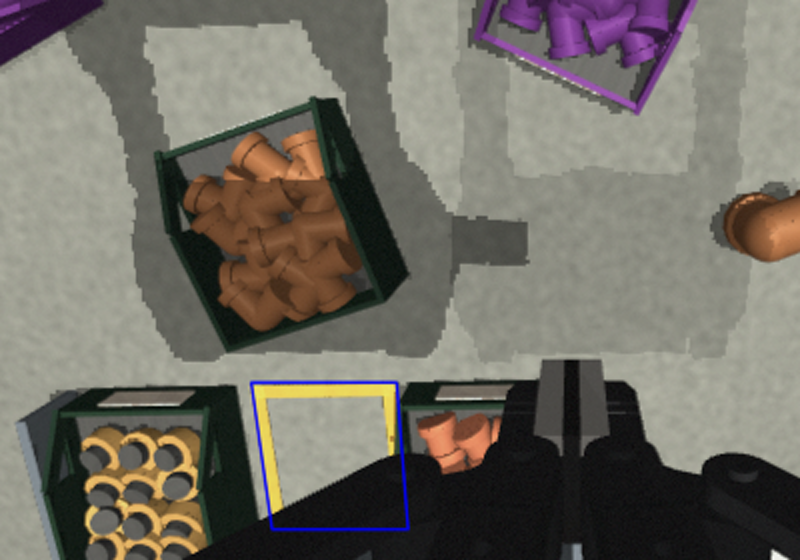

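```bash
cat >> h.py <<'E'
def rel(S):
    c,s=np.cos(B[2]),np.sin(B[2]); d=np.array(S[:2])-B[:2]; return np.round([c*d[0]+s*d[1],-s*d[0]+c*d[1],S[2]-B[2]],4)
E
python3 - <<'E'
from h import *
p=grab_frame('wrist')
f=lambda l:[(40+u/2-.25,60+v/2-.25,*w) for (u,v),w in l]
q,e=fit(p,f([((228,350),(.05,-.0425,.05)),((384,301),(.05,.0425,.05)),((407,273),(.05,.0425,0)),((318,100),(-.05,.0425,.03)),((158,155),(-.05,-.0425,.03))]),[.53,-.03,.35])
print(q,e,rel(q))
E
```

```text
[ 0.53036671 -0.04617103  0.36825945] 1.1109986889173342 [-0.151  -0.0011  0.3096]
```

The bin is now at bay (-151, -1) mm with angle +0.31, so it is laterally centred. Next I set spread fingers behind the front face, aligned with it, and push along an arc.

```bash
python3 -m jog '[{"dp":[2.2,-4.35,0],"roll":0,"fingers":4.8},{"dp":[2.2,-4.35,0],"roll":0,"fingers":4.8},{"dp":[2.2,-4.35,0],"roll":0,"fingers":4.8},{"dp":[2.2,-4.35,0],"roll":-0.155,"fingers":4.8},{"dp":[0,0,0],"roll":-0.155,"fingers":4.8}]' 
python3 -m jog '[{"dp":[0,0,5],"roll":0,"fingers":4.8},{"dp":[0,0,5],"roll":0,"fingers":4.8},{"dp":[0,0,0],"roll":0,"fingers":4.8}]';python3 - <<'E'
from h import *
s=st(); print('rel yaw',s['tool_rot'][2]+np.pi-B[2])
E
```

```text
clock: 5.98
tcp_pos: [0.4447, -0.0806, 0.3939]
tool_rot: [3.141, -0.002, -2.772]
wrist_force: [-1.2, 0.1, -0.3]
width: 0.0481
clock: 6.35
tcp_pos: [0.4447, -0.078, 0.292]
tool_rot: [3.137, -0.006, -2.774]
wrist_force: [0.4, 0.1, 1.0]
width: 0.0478
t 6.35 tcp [ 0.4447 -0.078   0.292 ] rot [ 3.137 -0.006 -2.774] F [0.4 0.1 1. ] w 0.0478 bayxy [-0.2383 -0.0279]
rel yaw 0.3092026947475306
```

```bash
python3 -m jog '[{"dp":[0,0,4],"roll":0,"fingers":4.8},{"dp":[0,0,4],"roll":0,"fingers":4.8},{"dp":[0,0,2.6],"roll":0,"fingers":4.8},{"dp":[0,0,0],"roll":0,"fingers":4.8},{"dp":[0,0,0],"roll":0,"fingers":4.8}]';python3 - <<'E'
from h import *
s=st()
# tool path: contact, then 10 rows to theta 0
th=np.r_[.31,np.linspace(.31,-.0,11)]
t=np.linspace(0,1,11)
f=np.c_[-.1986+.0486*t,-.0164+.0164*(1.25*t-.25*t*t)]
f=np.r_[[f[0]],f]
c=f-.011*np.c_[np.cos(th),np.sin(th)]
prev=np.array([-.2383,-.0279]);pt=.31
for a,b in zip(c[1:],th[1:]):
    d=a-prev; hx=np.array([np.cos(pt),np.sin(pt)]);hy=np.array([-hx[1],hx[0]])
    print(np.round([-d@hx*100,d@hy*100,pt-b],3)); prev=a;pt=b
E
```

```text
clock: 6.98
tcp_pos: [0.4465, -0.0784, 0.1901]
tool_rot: [-3.141, 0.001, -2.773]
wrist_force: [0.0, 0.7, 1.0]
width: 0.0478
t 6.97 tcp [ 0.4465 -0.0784  0.1901] rot [-3.141e+00  1.000e-03 -2.773e+00] F [0.  0.7 1. ] w 0.0478 bayxy [-0.2366 -0.0284]
[-3.032 -0.116  0.   ]
[-0.525  0.077  0.031]
[-0.521  0.086  0.031]
[-0.517  0.094  0.031]
[-0.513  0.102  0.031]
[-0.509  0.109  0.031]
[-0.505  0.117  0.031]
[-0.502  0.125  0.031]
[-0.498  0.132  0.031]
[-0.494  0.139  0.031]
[-0.49   0.146  0.031]
```

```bash
python3 -m jog '[{"dp":[-1.5,-0.1,0.8],"roll":0,"fingers":4.8},{"dp":[-0.8,0,0],"roll":0,"fingers":4.8},{"dp":[-0.5,0,0],"roll":0,"fingers":4.8},{"dp":[-0.4,0,0],"roll":0,"fingers":4.8},{"dp":[0,0,0],"roll":0,"fingers":4.8}]'; python3 -m jog '[{"dp":[-0.52,0.08,0],"roll":0.031,"fingers":4.8},{"dp":[-0.52,0.09,0],"roll":0.031,"fingers":4.8},{"dp":[-0.52,0.09,0],"roll":0.031,"fingers":4.8},{"dp":[-0.51,0.1,0],"roll":0.031,"fingers":4.8},{"dp":[-0.51,0.11,0],"roll":0.031,"fingers":4.8}]'
python3 -m jog '[{"dp":[-0.51,0.12,0],"roll":0.031,"fingers":4.8},{"dp":[-0.5,0.12,0],"roll":0.031,"fingers":4.8},{"dp":[-0.5,0.13,0],"roll":0.031,"fingers":4.8},{"dp":[-0.49,0.14,0],"roll":0.031,"fingers":4.8},{"dp":[-0.49,0.14,0],"roll":0.031,"fingers":4.8}]'
python3 - <<'E'
from h import *
s=st(); print('rel yaw',s['tool_rot'][2]+np.pi-B[2])
p=shot('wrist','w4.png');p2=shot('side','s4.png')
a=cv2.resize(cv2.imread('pics/w4.png')[:,:],None,fx=.75,fy=.75)
b=cv2.resize(cv2.imread('pics/s4.png')[130:280,270:470],(480,360),interpolation=cv2.INTER_CUBIC)
im=np.zeros((600,800,3),np.uint8); 
cv2.imwrite('pics/c4.png',np.vstack([a[:240],b]))
E
```

```text
clock: 7.6
tcp_pos: [0.4759, -0.0674, 0.1806]
tool_rot: [3.141, -0.001, -2.773]
wrist_force: [-0.6, -0.3, -0.1]
width: 0.0481
clock: 8.22
tcp_pos: [0.4982, -0.0551, 0.1805]
tool_rot: [3.14, -0.003, -2.929]
wrist_force: [-8.7, -0.7, 5.7]
width: 0.0476
clock: 8.85
tcp_pos: [0.5218, -0.0449, 0.1805]
tool_rot: [3.141, -0.003, -3.084]
wrist_force: [-9.2, -0.1, 7.2]
width: 0.0482
t 8.85 tcp [ 0.5218 -0.0449  0.1805] rot [ 3.141e+00 -3.000e-03 -3.084e+00] F [-9.2 -0.1  7.2] w 0.0482 bayxy [-0.1595  0.0007]
rel yaw -0.0013706499733512623
```

View pics/c4.png

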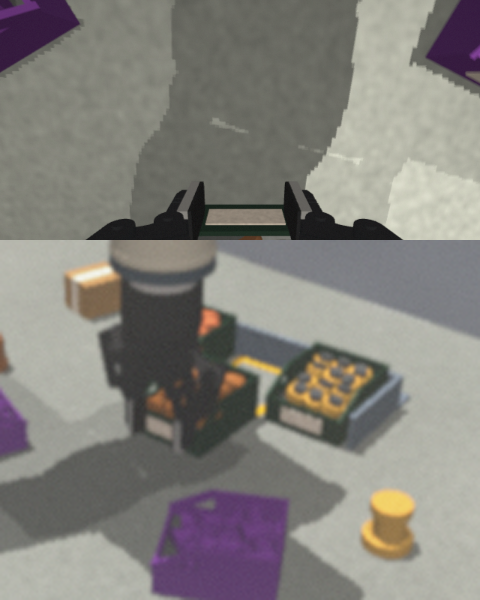

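The wrist view shows the front label square and centred between the fingers: label spans 204–285 px, finger gap 203–287. The side view shows the bin flat and in line with the bay. I push straight in.

```bash
python3 -m jog '[{"dp":[-0.7,0,0],"roll":0,"fingers":4.8},{"dp":[-0.7,0,0],"roll":0,"fingers":4.8},{"dp":[-0.7,0,0],"roll":0,"fingers":4.8},{"dp":[-0.7,0,0],"roll":0,"fingers":4.8},{"dp":[-0.7,0,0],"roll":0,"fingers":4.8}]'; python3 -m jog '[{"dp":[-0.7,0,0],"roll":0,"fingers":4.8},{"dp":[-0.7,0,0],"roll":0,"fingers":4.8},{"dp":[-0.7,0,0],"roll":0,"fingers":4.8},{"dp":[-0.7,0,0],"roll":0,"fingers":4.8},{"dp":[0,0,0],"roll":0,"fingers":4.8}]'
python3 - <<'E'
from h import *
s=st(); print('rel yaw',s['tool_rot'][2]+np.pi-B[2])
p=shot('wrist','w5.png')
E
```

```text
clock: 9.57
tcp_pos: [0.5583, -0.0431, 0.1805]
tool_rot: [3.142, -0.0, -3.083]
wrist_force: [-2.7, -0.4, -1.5]
width: 0.0482
clock: 10.2
tcp_pos: [0.5866, -0.0415, 0.1807]
tool_rot: [-3.141, 0.002, -3.083]
wrist_force: [-0.3, -0.2, -0.1]
width: 0.0478
t 10.2 tcp [ 0.5866 -0.0415  0.1807] rot [-3.141e+00  2.000e-03 -3.083e+00] F [-0.3 -0.2 -0.1] w 0.0478 bayxy [-0.0945  0.0002]
rel yaw -0.0004126228326147008
```

```bash
python3 -m jog '[{"dp":[-0.7,0,0],"roll":0,"fingers":4.8},{"dp":[-0.7,0,0],"roll":0,"fingers":4.8},{"dp":[-0.7,0,0],"roll":0,"fingers":4.8},{"dp":[-0.6,0,0],"roll":0,"fingers":4.8},{"dp":[-0.2,0,0],"roll":0,"fingers":4.8}]'
python3 -m jog '[{"dp":[-0.2,0,0],"roll":0,"fingers":4.8}]'
python3 -m jog '[{"dp":[-0.15,0,0],"roll":0,"fingers":4.8}]'
python3 -c "
from h import *
st()"
```

```text
clock: 10.88
tcp_pos: [0.6145, -0.0398, 0.1806]
tool_rot: [3.141, -0.001, -3.083]
wrist_force: [-9.0, -1.0, 6.8]
width: 0.0479
clock: 11.0
tcp_pos: [0.616, -0.0397, 0.1806]
tool_rot: [3.141, -0.002, -3.083]
wrist_force: [-8.8, 0.3, 6.5]
width: 0.0483
clock: 11.12
tcp_pos: [0.6176, -0.0396, 0.1806]
tool_rot: [3.141, -0.002, -3.083]
wrist_force: [-8.7, -0.7, 5.5]
width: 0.0484
t 11.12 tcp [ 0.6176 -0.0396  0.1806] rot [ 3.141e+00 -2.000e-03 -3.083e+00] F [-8.7 -0.7  5.5] w 0.0484 bayxy [-0.0635  0.0004]
```

```bash
for i in 1 2; do :; done; python3 -m jog '[{"dp":[-0.15,0,0],"roll":0,"fingers":4.8}]' | sed -n 2,4p
python3 -m jog '[{"dp":[-0.1,0,0],"roll":0,"fingers":4.8}]'| sed -n 2,4p
python3 -m jog '[{"dp":[-0.1,0,0],"roll":0,"fingers":4.8}]'| sed -n 2,4p
```

```text
tcp_pos: [0.619, -0.0395, 0.1806]
tool_rot: [3.141, -0.002, -3.083]
wrist_force: [-7.2, -0.5, 5.4]
tcp_pos: [0.6201, -0.0394, 0.1806]
tool_rot: [3.141, -0.002, -3.083]
wrist_force: [-7.3, -0.2, 6.4]
tcp_pos: [0.6204, -0.0394, 0.1806]
tool_rot: [3.141, -0.004, -3.083]
wrist_force: [-17.0, -2.3, 12.9]
```

The force jumped and motion stopped, so the back is on the rail. One small seating push, then I retreat and look.

```bash
python3 -m jog '[{"dp":[-0.1,0,0],"roll":0,"fingers":4.8}]'| sed -n 2,4p
python3 -m jog '[{"dp":[0.5,0,0],"roll":0,"fingers":4.8},{"dp":[3,0,0],"roll":0,"fingers":4.8},{"dp":[2,0,-5],"roll":0,"fingers":4.8},{"dp":[0,3,-6],"roll":0,"fingers":4.8},{"dp":[0,6,-6],"roll":0,"fingers":4.8}]'
python3 -m jog '[{"dp":[0,6,-4],"roll":0,"fingers":4.8},{"dp":[0,6,0],"roll":0,"fingers":4.8},{"dp":[0,6,0],"roll":0,"fingers":4.8},{"dp":[0,6,0],"roll":0,"fingers":4.8},{"dp":[0,0,0],"roll":0,"fingers":4.8}]'
python3 - <<'E'
from h import *
st(); p=shot('top','t6.png'); c=cv2.imread('pics/t6.png')
for o in('elbow','nipple','carton'):
  print(o,[np.round(b['box']) for b in boxes_of(o,p)[:1]])
cv2.imwrite('pics/crop6.png',np.vstack([cv2.resize(c[75:160,280:430],None,fx=4,fy=4,interpolation=cv2.INTER_CUBIC),cv2.resize(c[60:210,180:480],(600,250))]))
E
```

```text
tcp_pos: [0.6208, -0.0394, 0.1805]
tool_rot: [3.141, -0.005, -3.083]
wrist_force: [-21.3, -3.0, 18.3]
clock: 12.25
tcp_pos: [0.5638, 0.0294, 0.3331]
tool_rot: [-3.141, 0.003, -3.085]
wrist_force: [0.4, 0.8, -0.2]
width: 0.0479
clock: 12.88
tcp_pos: [0.5495, 0.2648, 0.3654]
tool_rot: [3.14, 0.001, -3.079]
wrist_force: [0.5, -0.2, -0.9]
width: 0.0481
t 12.88 tcp [0.5495 0.2648 0.3654] rot [ 3.140e+00  1.000e-03 -3.079e+00] F [ 0.5 -0.2 -0.9] w 0.0481 bayxy [-0.1136  0.3082]
elbow [array([241., 178., 267., 196.])]
nipple [array([448., 166., 468., 184.])]
carton [array([235.,  89., 259., 126.])]
```

View pics/crop6.png

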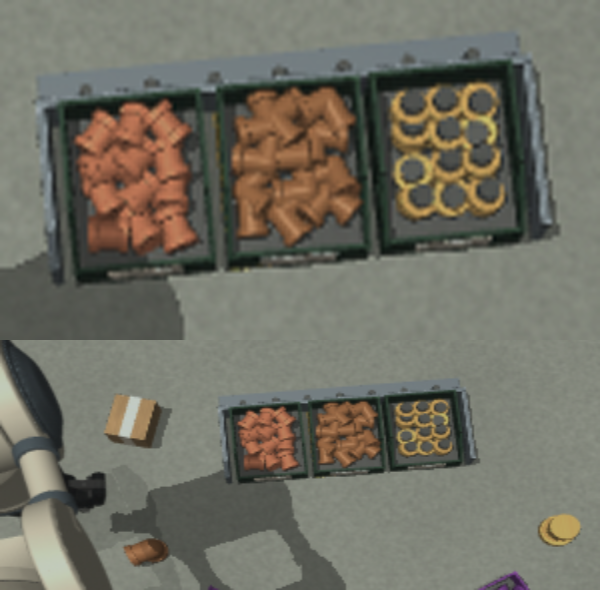

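Run:
```python
from h import *
p=grab_frame('top')
l=[((218,88),(.05,.0425,.05)),((363,78),(.05,-.0425,.05)),((371,255),(-.05,-.0425,.03)),((228,268),(-.05,.0425,.03))]
q,e=fit(p,[(280+u/4-.4,75+v/4-.4,*w) for (u,v),w in l],[.68,-.04,.06]); print(rel(q),e)
finish_job()
```

```text
[-0.0037 -0.0004 -0.0103] 1.2426123459586336
the job is handed in; nothing more can be done
```

The green stock bin is in the empty bay with its back against the steel rail, and the job is handed in. `finish_job()` gives no verdict.

I pushed the rear of its left side with closed fingers to centre it. Then I used two spread fingers on the front to turn it square along an arc and push it straight in. The whole job took about 13 s.

- **Against the rail:** the push force rose from about 8 N to 21 N in the last 1–2 mm and the arm stopped, which shows contact.
- **Fit from the top camera:** the bin is 0.4 mm off the bay's centre line and 0.01 rad off square. The same fit puts it 3.7 mm short of the bay's origin. That conflicts with the rail contact and, at face value, is just inside the 5 mm limit. I put it down to coarse pixel readings (fit error about 1.2 px, roughly 3 mm). The picture shows its front in line with the neighbouring bins.
- **Flat on the counter:** it looked flat in the side view partway through and in the final top view, but I did not measure its height or tilt.
- **Bystanders:** the elbow, nipple and carton boxes are within about 3 px (about 7 mm) of where they started. That is about the detector's own scatter, and the arm never came near them at low height.
- **First push:** it shifted the bin as wanted but turned it only 0.05 rad instead of about 0.3, so the arc push did the turning.

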